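# Open the fume hood window to its marker and start the fan

### The job

Get the small fume hood ready for use. With the fingertips under the lip of its sliding window, gently push the window up until its pointer is level with the pointer of the clip on the left post, not past it, and leave it standing there; then press the large fan button on the hood's front strip fully in and let it come back. Push only from beneath: do not grip the lip or touch the window pane, leave the clip, the small lamp button and the glassware and bottles alone.

Things in the scene. Friction and masses are not known exactly. Their poses are not given: they have to be found in the camera images.
- hood: White bench-top fume hood, fixed, 250 mm wide, 220 deep, 500 high, clear sides. Origin: on the bench below its deck. x is level and points into the hood, y to its left seen from the front, z up. Its window leans back 15 degrees and travels along (0.259, 0, 0.966) in these axes. A sloping control strip (x -155 to -92 mm, 46 mm high at most) lies in front of the window, 70 mm below the closed lip.
- sash (a joint): Height of the window along its slope, m: 0 closed (it always starts so), 0.15 at its upper stop. A counterweight on a cord balances it; it moves at a push of 2 to 5 N along its slope and stays where it is left. Moved at under 0.1 m/s it stops at once when the push stops.
- lip_front (a point): Axis of the round front edge (12 mm diameter, along the hood's y) of the window's lip, at mid-width. The lip is an aluminium shelf 150 mm wide that stands 40 mm out from the window's lower edge, square to the pane; its underside is 4 mm below this axis, its upper side (which belongs to the pane) 8 mm above it. With the window closed this point is about 128 mm above the bench.
- pane: The window pane, to be left untouched: clear plastic in an aluminium frame, 206 wide, 187 mm up the slope, with the cover plate on the lip's upper side and the window's pointer. Origin: middle of the window's lower edge; x into the hood, square to the pane, y to the left, z up the slope. It rises with the window.
- window_pointer (a point): Point of the black triangular pointer (18 mm high) at the left edge of the window, 55 mm up the slope from the window's lower edge.
- marker_point (a point): Point of the black triangular pointer (18 mm high) of the clip that is clamped on the left post; it marks the working height and points at the window's pointer when that is level with it. Its z axis points up the slope.
- clip (a joint): Position of the clip along the left post, m: equal to the value of joint sash at which the two pointers are level (0.055 to 0.14). It is clamped tight.
- fan (a joint): Travel of the fan button, m: 0 out, 0.006 fully in. A spring pushes it back; fully in takes 5 N.
- fan_top (a point): Middle of the top face of the fan button: the large black round button (30 mm diameter) at the left end of the sloping control strip. It stands 10 mm out of its 46 mm grey collar. It is pressed at right angles to the strip, along (0.381, 0, -0.924) in the hood's axes.
- lamp (a joint): Travel of the lamp button, m: 0 out, 0.006 fully in: the small black round button (16 mm diameter) at the right end of the control strip, 160 mm from the fan button. Leave it alone.
- flask: Conical flask, 85 mm wide, 144 mm high, on the bench to the right of the hood. Origin: centre of its underside, as for all the bystanders.
- cylinder: Measuring cylinder, foot 63 mm, 151 mm high, on the bench to the left of the hood.
- beaker: Tall beaker, 59 mm wide, 100 mm high, on the bench to the left of the hood.
- dropper: Dropper bottle with nozzle, 55 mm wide, 153 mm high, on the bench to the left of the hood.
- bottle: Small dark reagent bottle, 51 mm wide, 93 mm high, on the bench before the right side of the hood.
- hood_flask: Small conical flask, 64 mm wide, 107 mm high, on the deck inside the hood, right.
- hood_dish: Glass dish, 69 mm wide, 15 mm high, on the deck inside the hood, left.
- burette_stand_a: Burette stand, fixed, between the robot and the left part of the bench: keep the arm clear of it. Base 285 by 218 mm, 46 mm high; origin under the base's centre. Its rod, 13 mm thick and 800 mm high, rises at (107, 0) mm in its axes; a burette in a clamp hangs at (27, 68) mm, from 350 to 1100 mm above the bench, with the clamp about 510 mm up.

How it is judged (in metres and radians):
On the way, in this order (a step that is already met when the one before it is completed fails the run):
1. the window stands at the marker: the two pointers are level within 9 mm, the window at rest (z of window_pointer in the frame of marker_point between -0.009 and 0.009 m and velocity of joint sash between -0.005 and 0.005 m/s), for 0.3 s.
2. the fan button is pressed in, by at least 5 of its 6 mm, with the window still at the marker (value of joint fan above 0.005 m and z of window_pointer in the frame of marker_point between -0.009 and 0.009 m), for 0.1 s.
At the end, for the whole second after the job is handed in: the window stands by itself at rest with its pointer level with the clip's pointer, within 9 mm along the slope, and the fan and lamp buttons are out again (all of step 1 and value of joint each of fan, lamp below 0.0015 m); the robot touches nothing.
It fails at once if the window is pushed more than 15 mm past the marker (z of window_pointer in the frame of marker_point above 0.015 m).
It fails at once if the window moves faster than 0.3 m/s (velocity of joint sash above 0.3 m/s or velocity of joint sash below -0.3 m/s).
It fails at once if the pane, its frame or the upper side of the lip is touched (as when the lip is gripped) (contact force between any of the fingers, the arm and pane above 0.5 N).
It fails at once if the clip is shifted by more than 4 mm or the lamp button is pressed (distance of marker_point from where it was at the start of the episode above 0.004 m or value of joint lamp above 0.003 m).
It fails at once if a bystander (flask, cylinder, beaker, bottle or dish) is moved by more than 15 mm, lifted or tipped (distance of any of flask, cylinder, beaker, dropper, bottle, hood_flask, hood_dish from where it was at the start of the episode above 0.015 m or angle between any of flask, cylinder, beaker, dropper, bottle, hood_flask, hood_dish's own z axis and vertical above 0.35 rad).
It also fails if it takes over 48 s, if anything falls off the work surface, if the arm or the gripper's body presses on something with over 40 N, if the wrist force passes 120 N, or if a joint passes its speed limit or range.

### The arm

A 6-joint arm with a two-finger parallel gripper is mounted at the origin on the work surface; the furniture and walls round the work are solid. World frame = base frame: x ahead of the robot, y to its left, z up, the work surface at z = 0. Lengths are in mm, angles in rad, forces in N, time in s.
With the tool pointing down it reaches from about 300 to 775 mm from the base axis. Payload 14.6 kg.
Tool frame: the origin (TCP) lies between the finger pads; the fingertips stand 25 mm ahead of it and the grasp point (between the pads) lies 6 mm ahead of it; z points along the fingers, y is the line along which they close (so a half turn about z gives the same grasp; the last joint's range is limited). The gripper opens to 94 mm and grips with 3 to 60 N. Pads are 16 mm wide; open, the fingers measure 119 mm over their backs; the gripper's body (75 mm by 177 mm) begins 78 mm behind the grasp point.
Start: joints at [-1.264, 0.3, 1.521, -0, 1.321, -0.067], TCP at [200.828, -512.013, 230.446] pointing down, gripper open.
Joint ranges: [-3.03, 3.03], [-0.79, 2.21], [0.23, 2.52], [-1.04, 4.18], [0, 3.07], [-2.55, 2.55]. Speed limits (rad/s): [2.22, 2.22, 2.57, 3.14, 3.14, 3.14].

### API

Orientations are given as [roll, pitch, yaw] about the fixed x, y, z axes, in that order (R = Rz(yaw) Ry(pitch) Rx(roll)).
In Python, from cell import manip gives the robot as it stands. The module is installed in compiled form; this text tells all that it offers.
- The arm moves only by the tool step_arm, never from a script. Its argument "series" is one flat list of numbers, 5 for each row, row after row: the shift along the world's x, y, z in mm, then the turn about the world's z in rad, then the closure, from 0 (fully open) to 1 (shut). In form: [dx, dy, dz, spin, jaw, dx, dy, dz, spin, jaw, ...]. A call has 1 to 20 rows; each row shifts and turns the commanded pose from where the row before left it; what a row does not reach is not made up. A row lasts 1/8 s, in which the tool goes at most 62.5 mm and 10.7 degrees, less where a joint would pass 70% of its speed; a pose out of reach is approached as far as the arm can. A call is refused whole if a number of a shift passes 62.5 or a number of a turn 0.188, either way. A call with a gripper value outside its range is refused whole. The fingers move at their own pace and stop on an object; "squeeze" is the grip in N (left out, the last holds). Time passes only in rows, so rows that do not move let the fingers close. It gives the time, the measured TCP pose, the force, the opening and the grip force at its end, in the units of the state.
- manip.read_state(): the state, without advancing time (a new reading comes with each control period).
- manip.camera(name): name is "scene" or "top" or "wrist"; returns (picture, depth): 384x512x3 uint8, blue, green, red; 384x512 float32, mm along the optical axis (not along the pixel's ray), 0 where there is no reading.
- manip.camera_info(name): a dict with "fovy" (degrees; the focal length in pixels is half the picture's height over the tangent of half this angle, whatever the lens; pixels are square), "cx", "cy" (the principal point, pixels), "eye" and "orientation" of the camera in the world. Camera axes: x right, y down, z forward; pixel columns grow to the right and rows downward; lengths in mm; the calibration is good to about 2 mm. A picture is of the moment at which its call begins: read the wrist's pose just before it. camera_info takes no time and is no camera call; for the wrist camera it gives the pose at the moment of the call.
- manip.sign_off(): hands the job in; it is judged then, once.
The state is a dict: "clock": time; "joints": joint angles; "qd": joint speeds; "effort": joint torques, N m; "eef_pos": TCP position; "eef_rot": TCP orientation; "wrist_force": force on the tool from outside, world axes, zero at the start; "moment": the same for the moment, N m; "finger_gap": finger opening in mm; "finger_force": force on a finger pad.
Only numpy, scipy, OpenCV 4.12 (cv2) and the standard library are available. Lean on these libraries where they do the work, as an engineer would, in place of code of your own. Each camera call takes 0.05 s, during which the arm holds its last target. There are 200 camera calls.

## Working session

There is one attempt and no reset: what is moved stays moved. The work goes in short steps, Python scripts to look and compute and a tool call to move; the robot and the scene stay as the last step left them, time stands still between calls to the robot, and variables do not carry over. Pictures are saved under pics/ and viewed, at most 10 in all, crops included, and the job is handed in when it is done.

Besides the shell and the picture viewer there is one more tool, called by a JSON object that holds its "method" and its "body". step_arm: Moves the arm, as the interface text tells. Its arguments: {"type":"object","properties":{"series":{"type":"array"},"squeeze":{"type":"number"}},"required":["series"]}

```bash
mkdir -p pics
cat > h.py <<'E'
from cell import manip
import numpy as np, cv2
from scipy.spatial.transform import Rotation as R
def rot(o):
    o=np.array(o,float)
    return o if o.shape==(3,3) else (R.from_euler('xyz',o).as_matrix() if o.size==3 else R.from_quat(o).as_matrix())
def snap(n,f):
    i=manip.camera_info(n); p,d=manip.camera(n); cv2.imwrite(f'pics/{f}.png',p); np.savez(f'pics/{f}.npz',d=d,p=p,eye=i['eye'],M=rot(i['orientation']),k=[i['fovy'],i['cx'],i['cy']])
    return i
def ray(f,u,v):
    z=np.load(f'pics/{f}.npz'); F=192/np.tan(np.radians(z['k'][0])/2)
    return z['eye'], z['M']@np.array([(u-z['k'][1])/F,(v-z['k'][2])/F,1]), z['d']
def pt(f,u,v):
    e,r,d=ray(f,u,v); return e+r*d[int(round(v)),int(round(u))]
E
python3 - <<'E'
from h import *
for n in('scene','top','wrist'): print(n,snap(n,n+'0'))
s=manip.read_state(); print(s)
a=[cv2.imread(f'pics/{n}0.png') for n in('scene','top')]
cv2.imwrite('pics/a.png',cv2.resize(a[0],(800,600)));cv2.imwrite('pics/b.png',cv2.resize(a[1],(800,600)))
E
```

```text
scene {'fovy': 50.10061782554136, 'cx': 255.5653936941354, 'cy': 193.89432366210823, 'eye': array([341.55939097, 928.44537354, 760.37341193]), 'orientation': array([-2.19517649e+00,  2.66819370e-03, -2.99812431e+00])}
top {'fovy': 44.88185880437329, 'cx': 253.04841393055426, 'cy': 181.867144705966, 'eye': array([ 156.43828351,   93.84970455, 1486.28401437]), 'orientation': array([-2.92666244, -0.00338931, -1.67246074])}
wrist {'fovy': 69.17052285814948, 'cx': 256.68656458702, 'cy': 188.76830317806562, 'eye': array([ 278.5646829 , -481.6427576 ,  385.58852287]), 'orientation': array([ 2.85692267e+00,  9.56300346e-04, -1.19689562e+00])}
{'clock': 0.15, 'joints': array([-1.26364373e+00,  3.00296574e-01,  1.52137036e+00,  8.97024476e-06,
        1.32071149e+00, -6.65858945e-02]), 'qd': array([-0.00081   , -0.00189361, -0.0020852 , -0.00167631,  0.00230106,
       -0.00016903]), 'effort': array([-3.38461768e-04, -5.31961870e+01, -3.52824819e+01,  7.07043777e-02,
        2.35639204e-02, -5.97511826e-05]), 'eef_pos': array([ 200.76360379, -511.88219923,  230.07120795]), 'eef_rot': array([-3.14080920e+00, -6.09531990e-05,  3.73736249e-01]), 'wrist_force': array([-0.11164396, -0.01543608,  0.56110855]), 'moment': array([-0.02455081, -0.02694374, -0.0031507 ]), 'finger_force': 0.0, 'finger_gap': 93.89135393421363}
```

View pics/a.png

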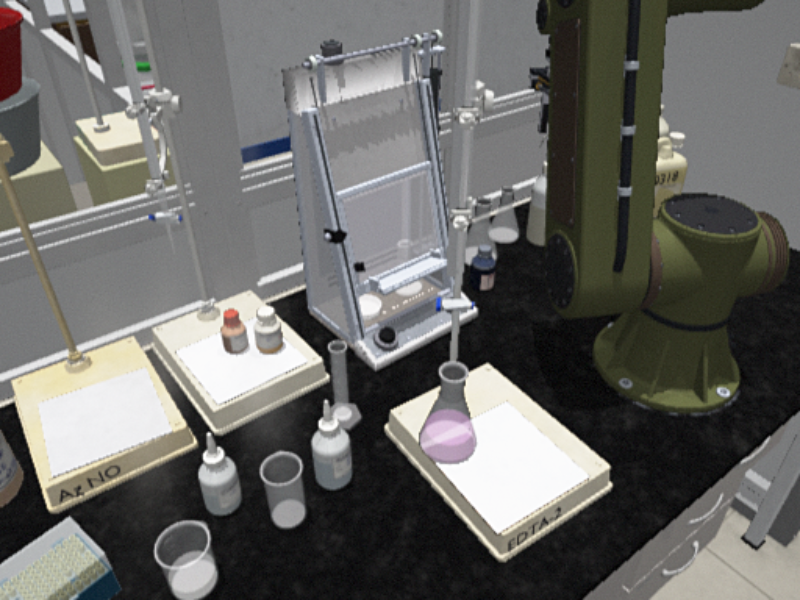

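View pics/b.png

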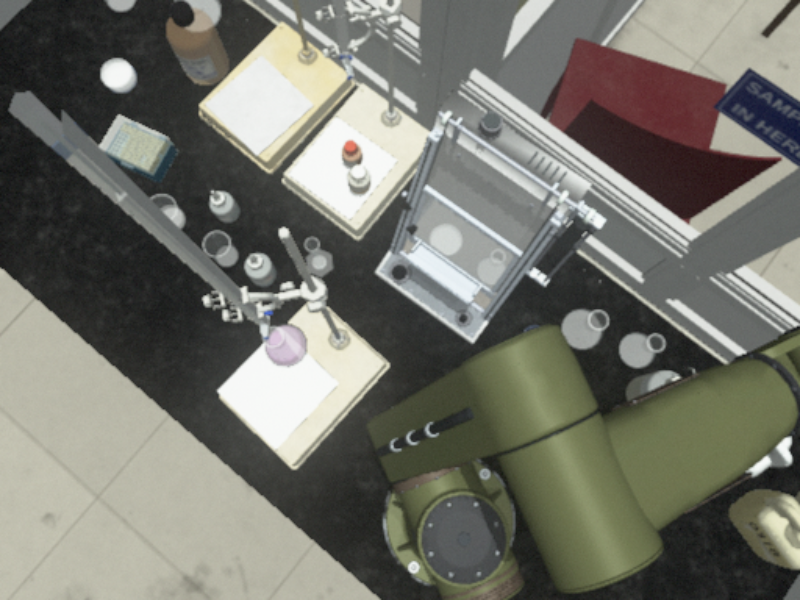

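The scene picture shows the hood with the clip pointer near (335,236), window pointer near (360,266), lip near (405,275) and fan near (386,337). In the top picture the fan is near (400,272) and the lamp near (463,317). I'll enlarge both.

Run:
```python
from h import *
a=cv2.imread('pics/scene0.png')[130:240,190:320]; cv2.imwrite('pics/c.png',cv2.resize(a,None,fx=5.4,fy=5.4,interpolation=cv2.INTER_CUBIC))
a=cv2.imread('pics/top0.png')[130:225,235:345]; cv2.imwrite('pics/d.png',cv2.resize(a,None,fx=6,fy=6,interpolation=cv2.INTER_CUBIC))
```

```text
(no output)
```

View pics/c.png

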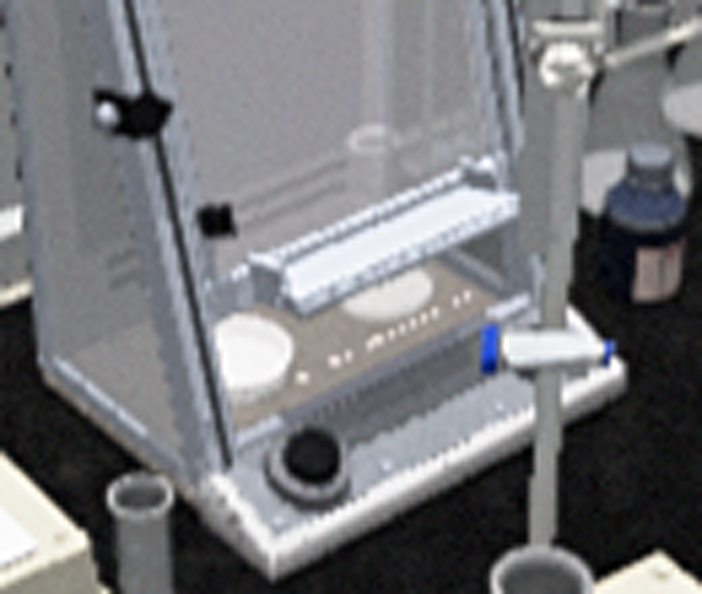

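View pics/d.png

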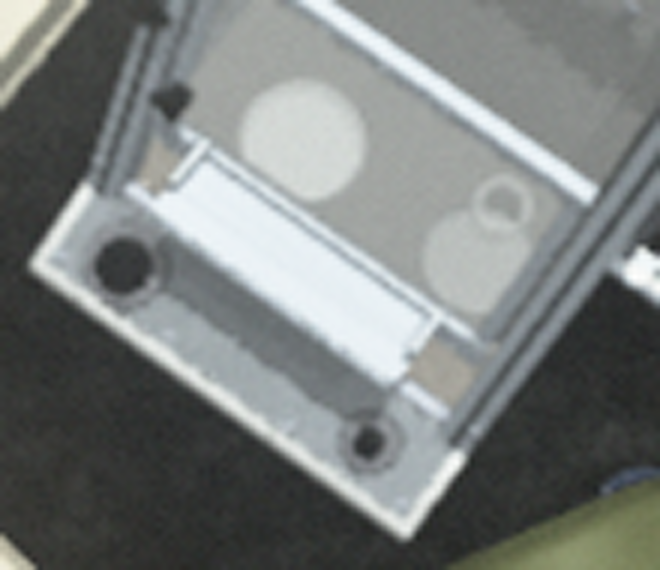

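```bash
cat >> h.py <<'E'
S=lambda x,y:('scene0',190+x/5.4,130+y/5.4)
T=lambda x,y:('top0',235+x/6,130+y/6)
def tri(*A):
    M=np.zeros((3,3));b=np.zeros(3)
    for a in A:
        e,r,_=ray(*a); r=r/np.linalg.norm(r); P=np.eye(3)-np.outer(r,r); M+=P;b+=P@e
    X=np.linalg.solve(M,b); return X.round(1)
E
python3 - <<'E'
from h import *
np.set_printoptions(suppress=True,precision=1)
for n,s,t in [('fan',S(312,455),T(124,263)),('corner L',S(275,572),T(32,265)),('corner R',S(620,370),T(408,538)),('winptr',S(215,220),T(170,100)),('clip',S(150,113),T(150,8)),('lip L front',S(293,300),T(165,222)),('lip R front',S(515,210),T(400,382))]:
    print(n,tri(s,t),'depth',pt(*s),pt(*t))
print('lamp',pt(*T(369,440)))
a=pt(*T(124,263));b=pt(*T(369,440));print(np.linalg.norm(a-b), np.degrees(np.arctan2(*(a-b)[1::-1])))
E
```

```text
fan [493.4  46.1  45.9] depth [491.9  51.6  50.1] [492.1  46.4  54. ]
corner L [505.8  94.8   7.1] depth [504.5  95.8   7.7] [505.1  94.8  15.1]
corner R [337.9 -89.4  16.8] depth [339.  -87.9  18.1] [339.2 -91.8  -3.9]
winptr [544.6  19.2 167.8] depth [543.2  23.5 170.5] [543.1  19.6 174.4]
clip [572.   27.4 231.1] depth [571.6  27.6 231.1] [569.9  27.7 238.3]
lip L front [499.4  26.1 126.8] depth [503.7  31.  131.4] [492.6  26.4 132.4]
lip R front [401.8 -81.8 122.8] depth [401.2 -68.9 131. ] [415.6 -91.8  44.8]
lamp [385.2 -70.8  53.3]
158.64765933626086 47.64862510488306
```

Run:
```python
from h import *
np.set_printoptions(suppress=True,precision=1)
for n,x,y in [('rodbase',338,340),('rodtop',285,234),('c1',386,363),('c2',295,464),('c3',220,397),('flask',285,345),('clamp',315,292),('burette?',265,315),('bottle?',540,335),('cyl',318,262),('dropper',260,268)]:
    print(n,pt('top0',x*.64,y*.64))
yw=np.radians(-42.4)
X=np.array([np.cos(yw),np.sin(yw),0]);Y=np.array([-X[1],X[0],0])
mid=(np.array([492.1,46.4,50])+[385.2,-70.8,50])/2
for n,p in [('rod',pt('top0',338*.64,340*.64)),('lipL',[499.4,26.1,0]),('lipR',[401.8,-81.8,0]),('cornL',[505,94.8,0]),('cornR',[338,-90,0]),('winptr',[544,19.5,0]),('clip',[571.5,27.5,0])]:
    d=np.array(p)-mid; print(n,'hx',d@X-127,'hy',d@Y)
# lip profile from top depth: points along lip and bottle in scene
for x,y in [(400,205),(400,240),(330,290),(450,235),(350,240)]: print(pt(*S(x,y)))
for x,y in [(200,210),(230,240),(290,290),(350,330),(250,210)]: print(pt(*T(x,y)))
print('bottle',pt(*S(650,155)),pt(*S(650,230)))
```

```text
rodbase [364.  181.4  65.3]
rodtop [367.2 179.4 796.9]
c1 [315.4  91.8   9.3]
c2 [135.4 289.1  16.9]
c3 [281.7 432.2   2.6]
flask [353.3 275.4 142.9]
clamp [363.5 177.8 532.1]
burette? [369.4 271.8 373.6]
bottle? [256.2 -80.5 686.5]
cyl [532.5 210.2  39.2]
dropper [519.5 321.5  86.9]
rod hx -312.66385745570045 hy 92.64308663528416
lipL hx -107.96461950143417 hy 69.24670959168255
lipR hx -107.28063312623664 hy -76.2445346900217
cornL hx -150.153843620931 hy 123.75468486314963
cornR hx -148.8648042799815 hy -125.32036081099551
winptr hx -70.57911555146715 hy 94.4467908297858
clip hx -55.666012784925144 hy 118.89774921334525
[462.3 -66.7 130.1]
[457.3 -27.2 133.8]
[486.2  23.1 133.8]
[432.3 -36.1 133.4]
[484.1 -31.4 128.7]
[495.7   8.7 137.6]
[479.7  -4.8 134.3]
[450.2 -31.2 139.2]
[427.8 -58.7 135.3]
[495.5 -16.9 128.3]
bottle [ 331.8 -199.6   93.1] [ 328.1 -185.    50.8]
```

{"method": "step_arm", "body": {"series": [12,40,8,0.169,1,12,40,8,0.169,1,12,40,8,0.169,1,12,40,8,0.169,1,12,40,8,0.169,1,12,40,8,0.169,1,12,40,8,0.169,1,12,40,8,0.169,1,12,40,8,0.169,1,30,57,0,0.169,1,30,57,0,0.169,1,30,57,0,0.169,1,0,0,0,0,1,0,0,0,0,1], "squeeze": 20}}

```text
clock: 1.9
eef_pos: [395.9, 13.7, 302.2]
eef_rot: [-3.141, -0.0, 2.401]
wrist_force: [-0.4, -0.1, 0.9]
finger_gap: 0.1
finger_force: 0.0
```

{"method": "step_arm", "body": {"series": [0,0,-46,0,1,0,0,-46,0,1,0,0,-46,0,1,0,0,-46,0,1,0,0,0,0,1,0,0,0,0,1]}}

```text
clock: 2.65
eef_pos: [396.9, 13.1, 120.2]
eef_rot: [3.14, 0.002, 2.4]
wrist_force: [-0.0, 0.3, 0.4]
finger_gap: 0.6
finger_force: 0.0
```

Run:
```python
from h import *
s=manip.read_state();print(s['eef_pos'],s['wrist_force'])
snap('scene','scene1');snap('wrist','wrist1')
a=cv2.imread('pics/scene1.png')[60:240,170:380];cv2.imwrite('pics/e.png',np.vstack([cv2.resize(a,None,fx=3,fy=3,interpolation=cv2.INTER_CUBIC)]))
```

```text
[396.86726822  13.09975077 120.18164035] [-0.0339477   0.28646573  0.43478939]
```

View pics/e.png

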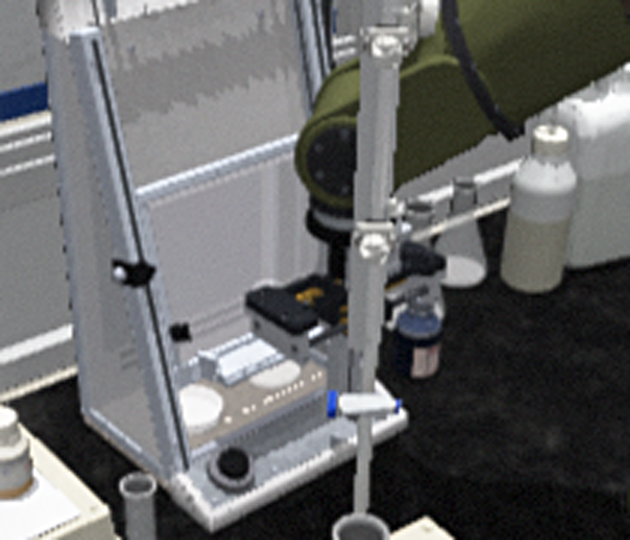

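The clip pointer (at 135,272 in this crop), the window pointer (180,332) and the fan (232,465) all stay visible, and the fingers stand in front of the lip, clear of it. Next I approach.

{"method": "step_arm", "body": {"series": [12,-11,0,0,1,12,-11,0,0,1,9,-8,0,0,1,0,0,0,0,1,1.5,-1.3,0,0,1,1.5,-1.3,0,0,1,0,0,0,0,1]}}

```text
clock: 3.62
eef_pos: [432.1, -18.6, 118.5]
eef_rot: [3.142, 0.0, 2.402]
wrist_force: [0.3, 0.2, -0.6]
finger_gap: 0.4
finger_force: 0.0
```

```bash
cat >> h.py <<'E'
yw=np.radians(-42.4)
X=np.array([np.cos(yw),np.sin(yw),0]);Y=np.array([-X[1],X[0],0]);D=.259*X+np.array([0,0,.966])
def proj(f,P):
    z=np.load(f'pics/{f}.npz'); F=192/np.tan(np.radians(z['k'][0])/2)
    c=z['M'].T@(P-z['eye']); return F*c[:2]/c[2]+z['k'][1:]
def blob(f,u,v,r=7):
    g=cv2.cvtColor(np.load(f'pics/{f}.npz')['p'],cv2.COLOR_BGR2GRAY).astype(float)
    u0,v0=int(round(u))-r,int(round(v))-r; w=g[v0:v0+2*r+1,u0:u0+2*r+1]; w=np.clip(90-w,0,None)
    yy,xx=np.mgrid[:2*r+1,:2*r+1]; return np.array([u0+(w*xx).sum()/w.sum(),v0+(w*yy).sum()/w.sum()]),w.sum()
E
python3 - <<'E'
from h import *
for f in('scene0','scene1'):
    print(blob(f,229.8,170.7,5),blob(f,217,151,6))
print(manip.read_state()['wrist_force'])
E
```

```text
(array([229.5853321 , 170.58671587]), np.float64(2168.0)) (array([215.70449954, 151.03342516]), np.float64(5445.0))
(array([229.58096127, 170.60149323]), np.float64(2143.0)) (array([215.68153103, 151.03790412]), np.float64(5382.0))
[ 0.31045015  0.24079455 -0.56131418]
```

{"method": "step_arm", "body": {"series": [1.1,-1,0,0,1,1.1,-1,0,0,1,1.1,-1,0,0,1,1.1,-1,0,0,1,0,0,0,0,1]}}

```text
clock: 4.25
eef_pos: [433.7, -20.0, 118.3]
eef_rot: [-3.14, -0.009, 2.402]
wrist_force: [-28.6, 27.4, 25.2]
finger_gap: 0.5
finger_force: 19.9
```

{"method": "step_arm", "body": {"series": [-1.8,1.7,0,0,1,0,0,0,0,1]}}

```text
clock: 4.5
eef_pos: [433.5, -19.9, 118.4]
eef_rot: [-3.141, -0.004, 2.402]
wrist_force: [-11.7, 10.5, 9.6]
finger_gap: -0.2
finger_force: 8.3
```

{"method": "step_arm", "body": {"series": [0.2,-0.2,1,0,1,0.2,-0.2,1,0,1,0.2,-0.2,1,0,1,0,0,0,0,1]}}

```text
clock: 5.0
eef_pos: [433.9, -20.3, 120.9]
eef_rot: [-3.141, -0.005, 2.402]
wrist_force: [-9.5, 12.0, 3.0]
finger_gap: -0.1
finger_force: 7.8
```

Run:
```python
from h import *
snap('scene','scene2');print(blob('scene2',229.8,170.7,5),manip.read_state()['wrist_force'])
```

```text
(array([229.41940154, 169.70366795]), np.float64(2072.0)) [-8.91109647 12.33245449  2.66528361]
```

{"method": "step_arm", "body": {"series": [0.6,-0.5,2.9,0,1,0.6,-0.5,2.9,0,1,0.6,-0.5,2.9,0,1,0.6,-0.5,2.9,0,1,0.6,-0.5,2.9,0,1,0.6,-0.5,2.9,0,1,0,0,0,0,1]}}

```text
clock: 5.92
eef_pos: [437.4, -23.5, 138.4]
eef_rot: [-3.14, -0.005, 2.402]
wrist_force: [-13.3, 10.9, 7.8]
finger_gap: 0.3
finger_force: 8.3
```

```bash
cat >> h.py <<'E'
from scipy.optimize import minimize_scalar as ms
W0=np.array([544.,20,169]) # window pointer, closed
def sash(f,guess,r=5):
    off=np.array([229.585,170.59])-proj('scene0',W0)
    b,w=blob(f,*(proj(f,W0+D*guess)+off),r)
    return ms(lambda s:np.sum((proj(f,W0+D*s)+off-b)**2)).x,b,w
E
python3 - <<'E'
from h import *
snap('scene','scene3');print(sash('scene2',2),sash('scene3',19),manip.read_state()['wrist_force'])
C=np.array([571.5,27.5,231.1]);print('clip slope pos via depth/tri',(C-W0)@D)
E
```

```text
(np.float64(2.554308568380321), array([229.41940154, 169.70366795]), np.float64(2072.0)) (np.float64(20.719493545041512), array([228.065381  , 163.38711195]), np.float64(2126.0)) [-12.19673889  11.38841519   6.69655823]
clip slope pos via depth/tri 63.93841577572647
```

{"method": "step_arm", "body": {"series": [0.6,-0.5,2.9,0,1,0.6,-0.5,2.9,0,1,0.6,-0.5,2.9,0,1,0.6,-0.5,2.9,0,1,0.6,-0.5,2.9,0,1,0.6,-0.5,2.9,0,1,0.6,-0.5,2.9,0,1,0.6,-0.5,2.9,0,1,0.6,-0.5,2.9,0,1,0.6,-0.5,2.9,0,1,0.6,-0.5,2.9,0,1,0,0,0,0,1]}}

```text
clock: 7.48
eef_pos: [443.7, -29.2, 170.2]
eef_rot: [-3.139, -0.005, 2.402]
wrist_force: [-16.1, 8.7, 7.0]
finger_gap: 0.6
finger_force: 8.5
```

Run:
```python
from h import *
snap('scene','scene4');print(sash('scene4',53),manip.read_state()['wrist_force'])
snap('top','top4')
a=cv2.imread('pics/scene4.png')[135:175,200:245];b=cv2.imread('pics/top4.png')[115:160,240:285]
f=lambda i:cv2.resize(i,(400,int(400*i.shape[0]/i.shape[1])),interpolation=cv2.INTER_CUBIC)
cv2.imwrite('pics/f.png',np.hstack([cv2.resize(f(a),(400,400)),cv2.resize(f(b),(400,400))]))
```

```text
(np.float64(53.82239411734105), array([225.52473022, 151.66142086]), np.float64(2224.0)) [-15.24917468   8.56269153   5.57837695]
```

View pics/f.png

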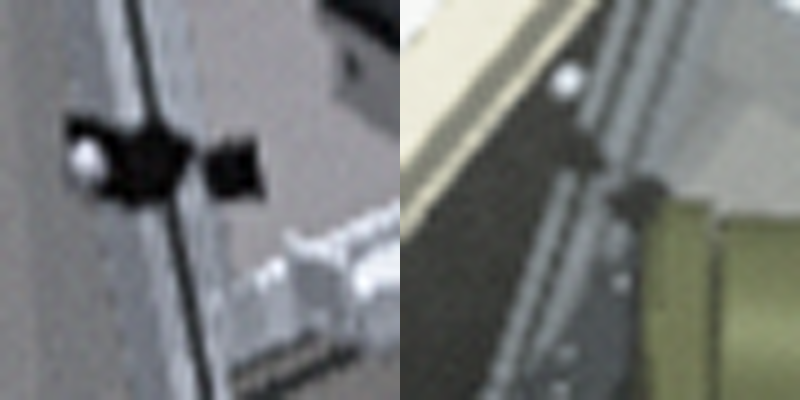

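Left crop: clip tip at about (195,152), window-pointer tip at about (203,168), so the window is slightly below level. I'll work out the remaining distance along the slope.

Run:
```python
from h import *
P=W0+D*54;o=proj('scene4',P);J=np.array([proj('scene4',P+Y*10)-o,proj('scene4',P+D*10)-o]).T/10
print(J)
for c,w in [((195,152),(203,168)),((193,155),(203,168)),((195,150),(203,170))]:
    d=np.array([(c[0]-w[0])/400*45,(c[1]-w[1])/10]); print(np.linalg.solve(J,d))
o=proj('top4',P);J=np.array([proj('top4',P+Y*10)-o,proj('top4',P+D*10)-o]).T/10
print(J,np.linalg.solve(J,np.array([600-612,165-190])/400*45))
```

```text
[[-0.31045974 -0.07502956]
 [ 0.12246252 -0.36060527]]
[1.68808428 5.01026248]
[2.54365283 4.46888125]
[1.44034286 6.03537496]
[[-0.28331926  0.06497235]
 [-0.2005382  -0.17492191]] [6.69262593 8.40588142]
```

{"method": "step_arm", "body": {"series": [0.6,-0.5,2.9,0,1,0.6,-0.5,2.9,0,1,0,0,0,0,1,0,0,0,0,1]}}

```text
clock: 8.07
eef_pos: [444.9, -30.2, 175.9]
eef_rot: [-3.139, -0.005, 2.402]
wrist_force: [-16.2, 8.2, 5.3]
finger_gap: 0.6
finger_force: 8.4
```

Run:
```python
from h import *
ims=[]
for k in range(6): snap('scene','s5_%d'%k); ims.append(np.load('pics/s5_%d.npz'%k)['p'].astype(float))
print(sash('s5_0',60),manip.read_state()['wrist_force'])
a=np.mean(ims,0).astype(np.uint8)[138:168,208:238]
cv2.imwrite('pics/g.png',cv2.resize(a,(600,600),interpolation=cv2.INTER_CUBIC))
```

```text
(np.float64(59.78685619180023), array([224.48466981, 149.63757862]), np.float64(2544.0)) [-15.65319989   7.38776379   6.50558001]
```

View pics/g.png

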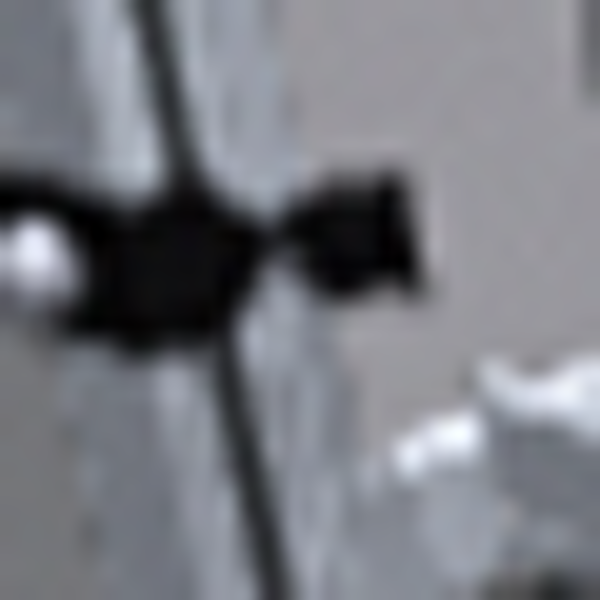

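The tips now meet at about (270,235), level within about 1 mm. I'm backing straight off the lip.

{"method": "step_arm", "body": {"series": [-3,2.7,0,0,1,-6,5.5,0,0,1,-12,11,0,0,1,-12,11,0,0,1,-12,11,0,0,1,0,0,0,0,1,0,0,0,0,1]}}

```text
clock: 9.25
eef_pos: [402.0, 10.1, 176.7]
eef_rot: [3.141, 0.0, 2.402]
wrist_force: [-1.3, -0.3, 1.0]
finger_gap: 0.5
finger_force: 0.0
```

Run:
```python
from h import *
snap('scene','s6');print(sash('s6',60))
F=np.array([492.5,46.4,48]);s=manip.read_state();p=s['eef_pos']
print(p,s['wrist_force'],(p-F)@X,(p-F)@Y)
for n,dx in(('t-12',-12),): print(F+X*dx-p)
```

```text
(np.float64(59.74967907035891), array([224.48908297, 149.65065502]), np.float64(2519.0))
[401.98633216   9.9714624  176.6243883 ] [-0.43857734 -0.79163056  0.07296737] -42.27645153090785 -87.9344304760788
[  81.65220375   44.52016626 -128.6243883 ]
```

{"method": "step_arm", "body": {"series": [17,14.2,0,0,1,17,14.2,0,0,1,17,14.2,0,0,1,17,14.2,0,0,1,0,0,-27,0,1,0,0,-27,0,1,0,0,-27,0,1,0,0,0,0,1,0,0,0,0,1]}}

```text
clock: 10.42
eef_pos: [470.3, 66.8, 96.4]
eef_rot: [3.141, 0.001, 2.401]
wrist_force: [0.6, -0.9, 1.0]
finger_gap: 0.5
finger_force: 0.0
```

Run:
```python
from h import *
snap('scene','s7');snap('wrist','w7')
F=np.array([492.5,46.4,48]);s=manip.read_state();p=s['eef_pos']
print(p,s['wrist_force'],(p-F)@X,(p-F)@Y)
a=cv2.resize(cv2.imread('pics/s7.png')[110:250,180:320],(500,500),interpolation=cv2.INTER_CUBIC);b=cv2.resize(cv2.imread('pics/w7.png'),(300,225))
c=np.zeros((500,800,3),np.uint8);c[:,:500]=a;c[:225,500:]=b;cv2.imwrite('pics/i.png',c)
```

```text
[470.38383971  66.86767406  96.63702048] [ 0.79296137  0.42542275 -0.41638698] -30.133198164423405 0.20148353347040704
```

View pics/i.png

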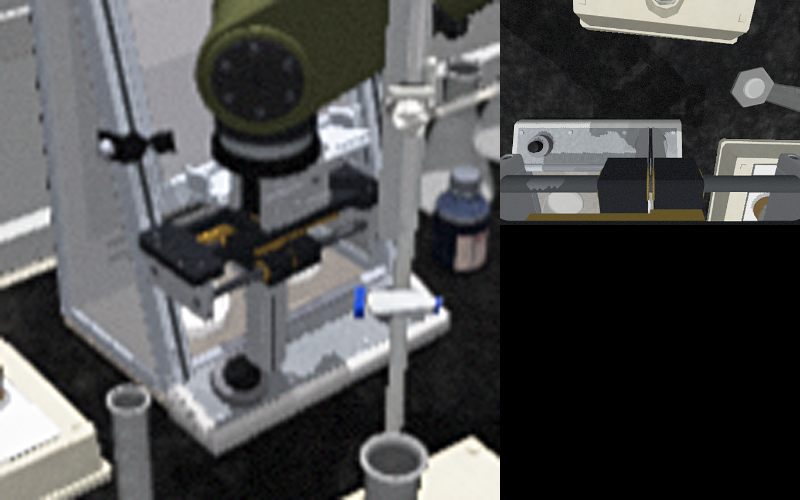

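The fingers stand just in front of and above the fan button (243,377 in the left crop), with the body clear of the lip. I'll check the alignment by projection, then move in.

Run:
```python
from h import *
c=lambda P:(proj('s7',np.array(P,float))-[180,110])*500/140
p=np.array([470.4,66.9,96.6-25])
for dx in(-8,8):
  for dy in(-12,12): print('tip',dx,dy,c(p+X*dx+Y*dy))
for z in(44,48,52): print('fan',c([492.5,46.4,z]))
print(blob('s7',180+243*.28,110+377*.28,6))
```

```text
tip -8 -12 [285.53526389 363.97456325]
tip -8 12 [260.92835553 376.64234797]
tip 8 -12 [272.10420103 353.96050122]
tip 8 12 [247.57105889 366.40204986]
fan [242.48894123 374.35540428]
fan [242.41916719 370.34006612]
fan [242.34910689 366.3082544 ]
(array([247.65499837, 215.31439271]), np.float64(6142.0))
```

{"method": "step_arm", "body": {"series": [3.7,-3.4,0,0,1,3.7,-3.4,0,0,1,3.7,-3.4,0,0,1,0,0,0,0,1,0,0,0,0,1]}}

```text
clock: 11.15
eef_pos: [480.8, 56.7, 95.5]
eef_rot: [-3.141, -0.0, 2.402]
wrist_force: [-0.1, -0.1, -1.0]
finger_gap: 0.9
finger_force: 0.0
```

{"method": "step_arm", "body": {"series": [0,0,-7,0,1,0,0,-7,0,1,0,0,-4,0,1,0,0,0,0,1,0,0,0,0,1]}}

```text
clock: 11.78
eef_pos: [480.8, 56.8, 77.6]
eef_rot: [-3.141, -0.0, 2.402]
wrist_force: [-1.8, 0.6, 1.0]
finger_gap: 0.4
finger_force: 0.6
```

{"method": "step_arm", "body": {"series": [0,0,-2,0,1,0,0,-2,0,1,0,0,-2,0,1,0,0,0,0,1,0,0,0,0,1]}}

```text
clock: 12.4
eef_pos: [481.2, 56.7, 71.8]
eef_rot: [3.141, 0.001, 2.402]
wrist_force: [0.2, -0.0, 4.6]
finger_gap: 0.2
finger_force: 2.2
```

{"method": "step_arm", "body": {"series": [0,0,-1,0,1,0,0,-1,0,1,0,0,0,0,1]}}

```text
clock: 12.78
eef_pos: [481.4, 56.7, 70.4]
eef_rot: [3.141, 0.001, 2.402]
wrist_force: [-2.5, -1.3, 13.2]
finger_gap: 0.7
finger_force: 6.2
```

{"method": "step_arm", "body": {"series": [0,0,-1,0,1,0,0,0,0,1,0,0,0,0,1]}}

```text
clock: 13.15
eef_pos: [481.6, 56.7, 70.0]
eef_rot: [3.14, 0.002, 2.402]
wrist_force: [-5.9, -2.6, 21.9]
finger_gap: 0.9
finger_force: 10.6
```

Run:
```python
from h import *
snap('scene','s8');print(sash('s8',60))
```

```text
(np.float64(59.78133614834678), array([224.48049363, 149.64052548]), np.float64(2512.0))
```

{"method": "step_arm", "body": {"series": [0,0,3,0,1,0,0,6,0,1,0,0,12,0,1,-10,9,10,0,1,-20,18,0,0,1,-10,-10,10,0,1,0,0,0,0,1,0,0,0,0,1,0,0,0,0,1]}}

```text
clock: 14.32
eef_pos: [441.0, 73.8, 109.3]
eef_rot: [-3.141, -0.0, 2.402]
wrist_force: [0.2, 0.8, -0.6]
finger_gap: 0.6
finger_force: 0.0
```

Run:
```python
from h import *
snap('scene','s9');print(sash('s9',60))
for f in('scene0','s8','s9'): print(f,blob(f,247.8,214.5,6), pt(f,247.8,214.3))
s=manip.read_state();print(s['clock'],s['eef_pos'],s['wrist_force'])
cv2.imwrite('pics/j.png',np.hstack([cv2.resize(cv2.imread('pics/%s.png'%f)[140:235,200:280],(400,475),interpolation=cv2.INTER_CUBIC) for f in('s8','s9')]))
```

```text
(np.float64(59.83137683193866), array([224.48390942, 149.62097735]), np.float64(2517.0))
scene0 (array([247.51221753, 214.27723682]), np.float64(5443.0)) [491.85407859  51.6157542   50.04798694]
s8 (array([246.0872701 , 215.73458348]), np.float64(2773.0)) [488.83024642  69.25700057  64.33927632]
s9 (array([247.49723124, 214.38361657]), np.float64(5237.0)) [491.86863565  51.53082735  49.97918714]
14.375 [440.92469283  73.81153235 109.26723491] [ 0.28064274 -0.44928657 -0.07218389]
```

View pics/j.png

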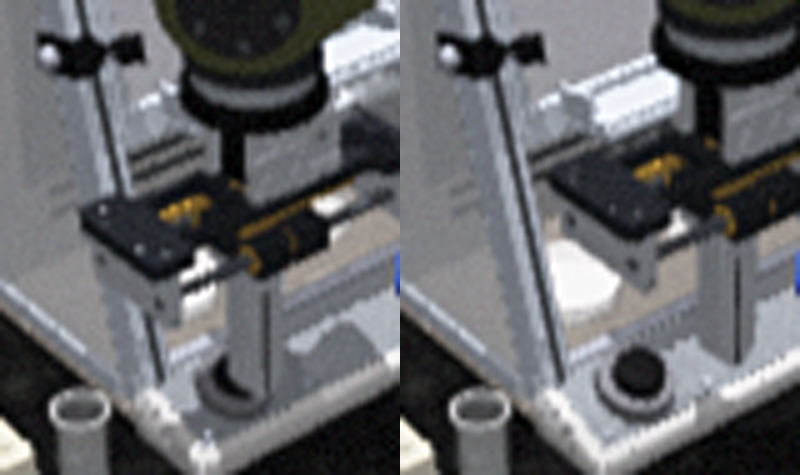

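In the left image the button was sunk under the fingers, at its hard stop after about 7 mm of vertical travel. In the right image it is out again, and the window still stands at the clip pointer. I'm handing in.

```bash
python3 -c "
from cell import manip
print(manip.sign_off())"
```

```text
the job is handed in; nothing more can be done
None
```

The job is handed in, with no verdict returned: the window stands within about 1 mm of the clip pointer, and the fan button was pressed to its stop and came back out. The tool can only point down, so I raised the window by pressing on the front edge of the lip and moving up, not from beneath as asked; I saw no contact with the pane, clip, lamp or glassware.

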